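# Catch the paper safe's falling lid and lower it shut

### The arm

A 6-joint arm with a two-finger parallel gripper is mounted at the origin on a cart in front of the work surface, level with it; the furniture and walls round the work are solid. World frame = base frame: x ahead of the robot, y to its left, z up, the work surface at z = 0. Lengths are in m, angles in rad, forces in N, time in s.
With the tool pointing down it reaches from about 0.35 to 0.85 m from the base axis. Payload 8.1 kg.
Tool frame: the origin (TCP) lies at the very end of the fingers, on their centre line; the grasp point (between the pads) lies 19 mm behind it; z points along the fingers, y is the line along which they close (so a half turn about z gives the same grasp; the last joint's range is limited). The gripper opens to 93 mm and grips with 3 to 60 N. Pads are 15 mm wide; open, the fingers measure 128 mm over their backs; the gripper's body (75 mm by 188 mm) begins 65 mm behind the grasp point.
Start: joints at [-1.312, 0.13, 1.488, -0, 1.523, -0.085], TCP at [0.202, -0.565, 0.219] pointing down, gripper open.
Joint ranges: [-2.96, 2.96], [-0.89, 2.26], [0.02, 2.5], [-1.34, 4.48], [0, 2.73], [-2.66, 2.66]. Speed limits (rad/s): [2.39, 2.39, 2.79, 3.14, 3.14, 3.14].

### API

Orientations are given as a rotation vector (axis times angle).
In Python, from plant import read_state, eyes, workorder gives the robot as it stands. The module is installed in compiled form; this text tells all that it offers.
- The arm moves only by the tool play_rows, never from a script. Its argument "targets" is one flat list of numbers, 4 for each row, row after row: the shift along the tool's x, y, z in cm, then the turn about the tool's z in degrees. In form: [dx, dy, dz, roll, dx, dy, dz, roll, ...]. A call has 1 to 8 rows; each row is the pose to reach, as a shift and turn from the pose commanded when the call began, along the tool's axes at that moment; what a row does not reach only later rows make up. A row lasts 1/12 s, in which the tool goes at most 41.7 mm and 7.16 degrees, less where a joint would pass 70% of its speed; a pose out of reach is approached as far as the arm can. A call with a gripper value outside its range is refused whole. "grip" is the finger opening in cm, from 0 to 9.3, set as the call begins (left out, the last holds). The fingers move at their own pace and stop on an object; "grip_force" is the grip in N (left out, the last holds). Time passes only in rows, so rows that repeat a pose let the fingers close. It gives the time, the measured TCP pose, the force, the opening and the grip force at its end, in the units of the state.
- read_state(): the state, without advancing time (a new reading comes with each control period).
- eyes.read_camera(name): name is "scene" or "top" or "wrist"; returns a dict with "image" (420x560x3 uint8, red, green, blue), "vfov" (degrees; the focal length in pixels is half the picture's height over the tangent of half this angle, whatever the lens; pixels are square), "cx", "cy" (the principal point, pixels), "cam_to_world" (4x4, takes a point from camera to world coordinates); the wrist camera has in their place "T_tool_cam" (4x4, takes a point from camera to tool coordinates, whose origin is the TCP and whose axes are the flange's). Camera axes: x right, y up, looking along -z (the intrinsics and any distortion apply to the point x, -y, -z); pixel columns grow to the right and rows downward; lengths in m; the calibration is good to about 2 mm. A picture is of the moment at which its call begins: read the wrist's pose just before it. There is no depth.
- workorder.close_job(): hands the job in; it is judged then, once.
The state is a dict: "t": time; "q": joint angles; "dq": joint speeds; "joint_torque": joint torques, N m; "tool_pos": TCP position; "orientation": TCP orientation; "force": force on the tool from outside, world axes, zero at the start; "wrist_torque": the same for the moment, N m; "opening": finger opening in m; "gripper_force": force on a finger pad.
Only numpy, scipy, OpenCV 4.12 (cv2) and the standard library are available. Lean on these libraries where they do the work, as an engineer would, in place of code of your own. Each camera call takes 0.05 s, during which the arm holds its last target. There are 200 camera calls.

### The job

The lid of the black paper safe stands open, leaning back. Tip it forward past upright with a fingertip, and as it falls catch it on a finger under its lid or orange tongue before it is halfway down, then lower it slowly on the finger until it is fully shut, without letting it slam or drop, and take the hand clear. Only touch the lid, never grip it or force it, and leave the film can, the bottle and the loupe where they stand.

Things in the scene. Friction and masses are not known exactly. Their poses are not given: they have to be found in the camera images.
- paper_safe: Black paper safe (light-tight box), open at the top, with a brown-carded paper stack in it, fixed to the table. 180 mm along its x, 170 mm along its y, 100 mm high; origin under its centre on the table, z up. The lid's hinge runs along its x axis at the top of its -y side; the shut lid's tongue sticks out over its +y side.
- hinge_mid (a point): Middle of the lid's hinge axis, 100 mm above the table, at y = -85 mm in the safe's frame, with the safe's axes. Hinge friction (0.05 N m) lets the lid stand within about 0.15 rad of upright; tipped below about 1.4 rad it falls by itself.
- safe_lid (a joint): Lid angle, rad, about the safe's +x: 0 shut (level), 1.57 upright, 1.82 back against its stop; starts at 1.66 to 1.82. A weak damper (0.42 N m s/rad) slows the fall but does not stop a slam: 0.03 to 0.09 rad/s at 1.35 rad, 0.13 to 0.22 at 1.2, then up to 0.8; about 5 s from 1.35 rad to shut.
- lid_panel: The lid: flat black plate, 184 (x) by 172 mm (y), with an orange tongue 70 mm wide at the middle of its free side, all 8 mm thick, 0.32 to 0.43 kg; 1.5 to 2 N under the tongue's edge hold it level. Origin on the hinge at mid-length, y towards the tongue, z out of the top face; the underside is the plane z = 0 through the hinge axis.
- tongue_edge (a point): Middle of the tongue's free edge, on the underside, 200 mm from the hinge: 200 cos(angle) mm along the safe's y and 200 sin(angle) mm up from hinge_mid. With the lid shut the tongue overhangs the safe's wall by 30 mm, 100 mm above the table, so a finger under it can go on downward.
- film_can: Bystander: small film can, 34 mm across, 51 mm high, standing loose behind the hinge side; origin under its centre.
- wetting_bottle: Bystander: small brown bottle with white cap, 43 mm across, 82 mm high, standing loose behind the hinge side; origin under its centre.
- focus_loupe: Bystander: black and clear loupe, 47 mm across, 42 mm high, standing loose near the +x end of the tongue side; origin under its centre.

How it is judged:
By the outcome, as a careful person would: the job done as asked, in the order asked, and still so for the second after the job is handed in, with the robot touching nothing.
It also fails if it takes over 59 s, if anything falls off the work surface, if the arm or the gripper's body presses on something with over 40 N, if the wrist force passes 120 N, or if a joint passes its speed limit or range.

## Working session

There is one attempt and no reset: what is moved stays moved. The work goes in short steps, Python scripts to look and compute and a tool call to move; the robot and the scene stay as the last step left them, time stands still between calls to the robot, and variables do not carry over. Pictures are saved under pics/ and viewed, at most 10 in all, crops included, and the job is handed in when it is done.

Besides the shell and the picture viewer there is one more tool, called after "Emit:" as name(argument=value, ...) on one line, values as JSON. play_rows: Moves the arm, as the interface text tells. Its arguments: {"type":"object","properties":{"targets":{"type":"array"},"grip":{"type":"number"},"grip_force":{"type":"number"}},"required":["targets"]}

```bash
mkdir -p pics
python3 - <<'E'
from plant import read_state, eyes
import cv2, numpy as np
print(read_state())
for n in ("scene","top"):
    c=eyes.read_camera(n); cv2.imwrite(f"pics/{n}1.png",c["image"][:,:,::-1]); print(n,c["vfov"],c["cx"],c["cy"],np.round(c["cam_to_world"],4).tolist(),[k for k in c])
E
```

```text
{'t': 0.0, 'q': array([-1.31241643e+00,  1.31154954e-01,  1.48930291e+00, -6.94804976e-05,
        1.52300360e+00, -8.53719949e-02]), 'dq': array([-0.0004492 ,  0.00079648, -0.00284107, -0.00057491,  0.00092824,
       -0.00026488]), 'joint_torque': array([-2.45538227e-03, -5.59857917e+01, -4.91749084e+01,  7.64363562e-02,
        3.55131144e-02, -1.36816766e-04]), 'tool_pos': array([ 0.2020748 , -0.56432465,  0.2175782 ]), 'orientation': array([-3.09347394e+00, -5.36997419e-01,  3.62005664e-04]), 'force': array([ 0.45110591, -0.00825497,  0.56741546]), 'wrist_torque': array([ 0.01951593,  0.01513842, -0.02482609]), 'gripper_force': 0.0, 'opening': 0.09314217636559492}
scene 46.75767445462967 287.4615041175561 210.35327791547866 [[0.6542, -0.6376, 0.4068, 0.8985], [0.7563, 0.559, -0.34, -0.4867], [-0.0106, 0.5301, 0.8479, 0.863], [0.0, 0.0, 0.0, 1.0]] ['image', 'vfov', 'cx', 'cy', 'cam_to_world']
top 47.72543117373174 281.67541789312594 198.5743631424581 [[-0.0146, 0.9868, -0.1613, 0.3981], [-0.9996, -0.018, -0.0195, -0.1888], [-0.0222, 0.161, 0.9867, 0.9794], [0.0, 0.0, 0.0, 1.0]] ['image', 'vfov', 'cx', 'cy', 'cam_to_world']
```

View pics/scene1.png

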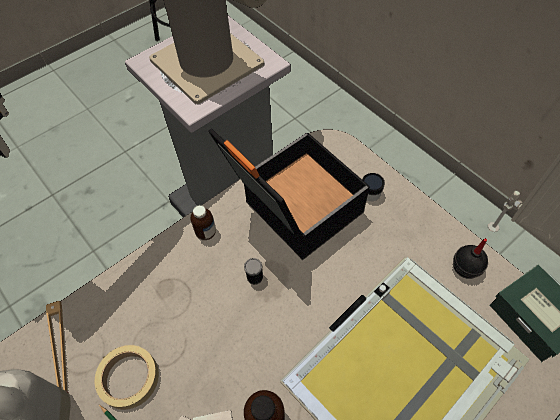

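View pics/top1.png

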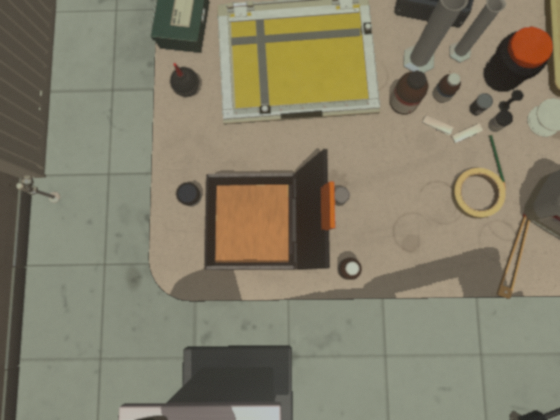

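Scene/top views: the safe is open with its hinge on world −y (top image, rim corners about (207,174), (206,269), (294,173), (293,268)). The tongue is at (322–335, 182–229), the can at (341,195), the bottle cap at (351,268) and the loupe at (188,193).

```bash
cat > h.py <<'E'
from plant import read_state, eyes
import cv2, numpy as np
from scipy.spatial.transform import Rotation as R
def cam(n):
    c=eyes.read_camera(n); c["f"]=210/np.tan(np.radians(c["vfov"]/2)); return c
def ray(c,u,v):
    T=c["cam_to_world"]; d=T[:3,:3]@np.array([(u-c["cx"])/c["f"],-(v-c["cy"])/c["f"],-1]); return T[:3,3],d
def at(c,u,v,z):
    o,d=ray(c,u,v); return o+d*(z-o[2])/d[2]
def proj(c,p):
    T=c["cam_to_world"]; q=T[:3,:3].T@(np.asarray(p)-T[:3,3]); return np.array([c["cx"]+c["f"]*q[0]/-q[2],c["cy"]-c["f"]*q[1]/-q[2]])
E
python3 - <<'E'
from h import *
np.set_printoptions(precision=3,suppress=True)
t=cam("top"); s=cam("scene")
for n,u,v,z in [("far+y",207,174,.1),("near+y",206,269,.1),("far-y",294,173,.1),("near-y",293,268,.1),("can",341,195,.051),("bottle",351,268,.082),("loupe",188,193,.042)]: print(n,at(t,u,v,z))
print("scene",at(s,305,135,.1),at(s,368,190,.1), at(s,254,264,.051),at(s,203,211,.082),at(s,373,180,.042))
for c,n,b in((t,"top",(150,320,130,390)),(s,"scene",(110,270,180,390))):
    i=c["image"][b[0]:b[1],b[2]:b[3],::-1]; k=600/i.shape[0]; k=min(k,800/i.shape[1])
    cv2.imwrite(f"pics/{n}c.png",cv2.resize(i,None,fx=3,fy=3,interpolation=cv2.INTER_CUBIC))
E
```

```text
far+y [ 0.592 -0.03   0.1  ]
near+y [ 0.413 -0.03   0.1  ]
far-y [ 0.59  -0.195  0.1  ]
near-y [ 0.413 -0.19   0.1  ]
can [ 0.555 -0.288  0.051]
bottle [ 0.411 -0.298  0.082]
loupe [0.566 0.018 0.042]
scene [ 0.418 -0.034  0.1  ] [ 0.599 -0.036  0.1  ] [ 0.557 -0.284  0.051] [ 0.419 -0.295  0.082] [0.565 0.024 0.042]
```

View pics/topc.png

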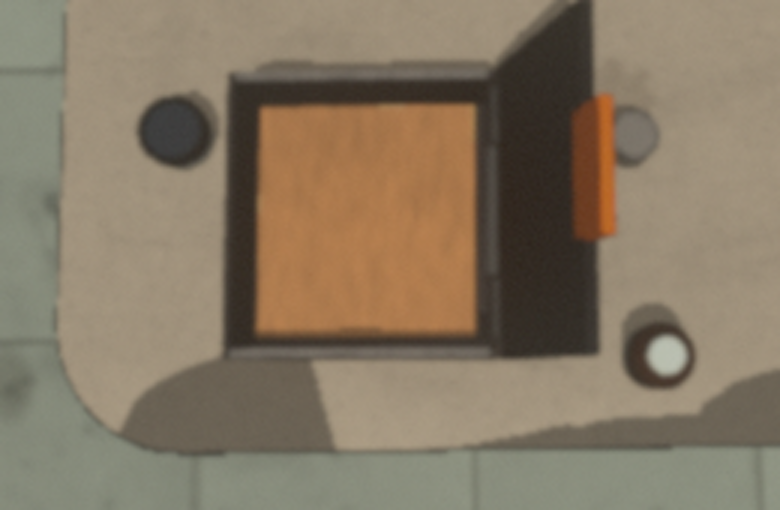

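View pics/scenec.png

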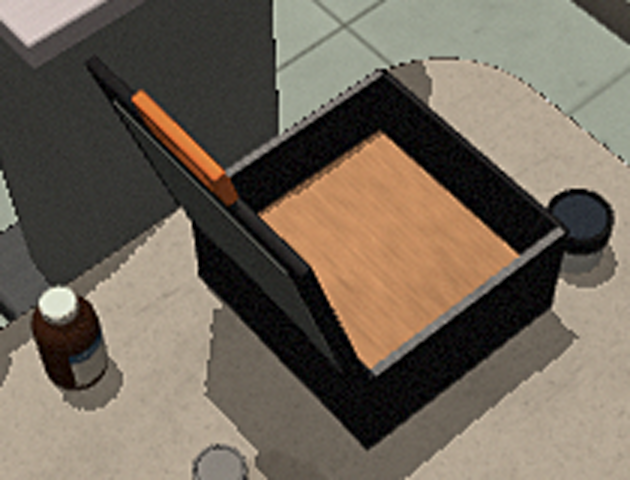

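```bash
cat > fit.py <<'E'
from h import *
from scipy.optimize import least_squares
np.set_printoptions(precision=4,suppress=True)
def lidpt(p,l):  # p=(x,y,yaw,ang); l in lid frame -> world
    x,y,yaw,a=p; c,s=np.cos(a),np.sin(a)
    q=np.array([l[0],-.085+c*l[1]-s*l[2],.1+s*l[1]+c*l[2]]); return box(p,q)
def box(p,q):
    c,s=np.cos(p[2]),np.sin(p[2]); return np.array([p[0]+c*q[0]-s*q[1],p[1]+s*q[0]+c*q[1],q[2]])
E
python3 - <<'E'
from fit import *
t=cam("top"); s=cam("scene")
B=[(t,(.09,.085,.1),(207.7,174.3)),(t,(-.09,.085,.1),(205.7,269)),
(s,(-.09,.085,.1),(308.3,133.3)),(s,(.09,.085,.1),(368.3,187.3)),(s,(.09,-.085,.1),(304,235.3)),(s,(.09,-.085,0),(302.3,259.3))]
L=[(t,(.035,.2,0),(330.5,182.3)),(t,(-.035,.2,0),(331,229)),(t,(.035,.2,.008),(334.3,182.3)),(t,(-.035,.2,.008),(335,227.7)),(t,(-.092,.172,.008),(329.3,267.7)),(t,(.092,.172,.008),(327,150.5))]
def f(p): return np.concatenate([proj(c,box(p,q))-m for c,q,m in B]+[proj(c,lidpt(p,q))-m for c,q,m in L])
r=least_squares(f,[.505,-.115,0,1.7],loss="soft_l1",x_scale=[.01,.01,.1,.1]); print(r.x); print(r.fun.reshape(-1,2))
for l in [(0,.2,0),(.092,.172,0),(-.092,.172,0),(0,0,0)]: print(lidpt(r.x,l))
s0=read_state(); Rm=R.from_rotvec(s0["orientation"]).as_matrix(); print(Rm)
c=eyes.read_camera("wrist"); print(c["T_tool_cam"],c["vfov"])
E
```

```text
[ 0.5017 -0.1109 -0.0159  1.8194]
[[-2.1494 -0.9311]
 [-2.8025  0.1018]
 [-1.422  -2.2053]
 [ 0.6674 -1.5975]
 [-2.4325  0.8424]
 [-1.4462  1.5052]
 [-1.1004 -0.9701]
 [-0.8795 -0.1478]
 [ 0.2725 -0.7232]
 [ 0.3762  1.2807]
 [ 0.4453  1.3156]
 [ 0.9632 -1.5826]]
[ 0.4996 -0.2451  0.2938]
[ 0.5917 -0.2397  0.2667]
[ 0.4077 -0.2368  0.2667]
[ 0.5003 -0.1959  0.1   ]
[[ 0.9415  0.337  -0.0002]
 [ 0.337  -0.9415  0.0006]
 [ 0.0001 -0.0007 -1.    ]]
[[-0.0003  0.9653  0.2611  0.0707]
 [ 1.      0.0004 -0.0003  0.    ]
 [-0.0004  0.2611 -0.9653 -0.165 ]
 [ 0.      0.      0.      1.    ]] 70.35467732921018
```

Emit:
play_rows(targets=[4, -1.3, -3, -7, 8, -2.6, -5.7, -14, 12, -4, -5.7, -21, 16, -5.5, -5.7, -28, 20, -7, -5.7, -35, 24, -8.5, -5.7, -42, 28, -10, -5.7, -49, 32, -11.5, -5.7, -56], grip=0, grip_force=5)

```text
t: 1.02
tool_pos: [0.4493, -0.3614, 0.2759]
orientation: [2.475, 1.935, 0.0]
force: [0.6, -0.4, -0.3]
opening: 0.0442
gripper_force: 0.0
```

Emit:
play_rows(targets=[1.9, 1.4, 0, -7, 3.8, 2.7, 0, -13.7, 3.8, 2.7, 0, -13.7, 3.8, 2.7, 0, -13.7])

```text
t: 1.35
tool_pos: [0.4842, -0.3319, 0.2755]
orientation: [-2.232, -2.21, 0.0]
force: [-0.3, -1.2, -0.5]
opening: 0.0176
gripper_force: 0.0
```

```bash
cat > look.py <<'E'
from fit import *
import sys
S=[.502,-.112,-.012]
def orange(c):
    h=cv2.cvtColor(c["image"],cv2.COLOR_RGB2HSV).astype(int)
    return (h[...,0]<13)&(h[...,1]>190)&(h[...,2]>90)
def ang(n="scene",save=None):
    c=cam(n); m=orange(c)
    best=None
    # restrict to the tongue's possible region
    ok=np.zeros_like(m,dtype=np.uint8)
    for a in np.arange(-.05,1.86,.02):
        q=[proj(c,lidpt(S+[a],l)) for l in [(-.04,.168,-.003),(.04,.168,-.003),(.04,.203,.011),(-.04,.203,.011)]]
        cv2.fillConvexPoly(ok,cv2.convexHull(np.int32(q)),1)
    m=m&(ok>0)
    sc=[]
    A=np.arange(-.02,1.86,.01)
    for a in A:
        k=np.zeros_like(ok); q=[proj(c,lidpt(S+[a],(x,y,z))) for x in(-.035,.035) for y in(.172,.2) for z in(0,.008)]
        cv2.fillConvexPoly(k,cv2.convexHull(np.int32(np.round(q))),1)
        sc.append((m&(k>0)).sum()/max(1,(m|(k>0)).sum()))
    if save: cv2.imwrite(save,c["image"][:,:,::-1])
    return A[np.argmax(sc)],max(sc),m.sum()
if __name__=="__main__":
    s=read_state(); print(s["t"],s["tool_pos"],s["orientation"],s["force"],s["opening"])
    for n in ("scene","top"): print(n,ang(n,sys.argv[1]+n+".png" if len(sys.argv)>1 else None))
E
python3 look.py pics/a
```

```text
1.35 [ 0.4842 -0.3319  0.2755] [-2.232  -2.2104  0.0003] [-0.2803 -1.2209 -0.4626] 0.01759418152012915
scene (np.float64(1.81), np.float64(0.2842377260981912), np.int64(114))
top (np.float64(1.8), np.float64(0.018835616438356163), np.int64(11))
```

View pics/atop.png

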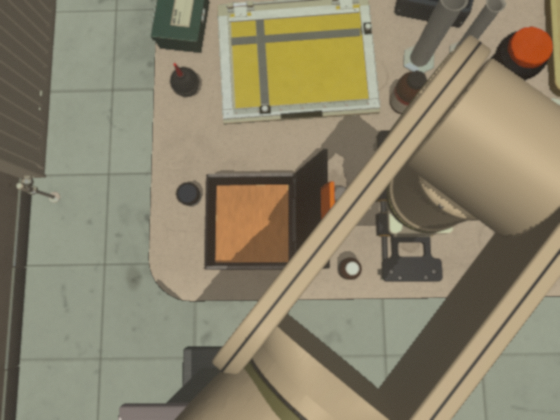

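Top camera is blocked by the arm, but the scene camera tracks the lid (1.81 rad). Tongue at (330,195) in view, finger behind it, clear of the bystanders.

Emit:
play_rows(targets=[2, 0, 0, 0, 4, 0, 0, 0, 5.5, 0, 0, 0, 5.5, 0, 0, 0, 5.5, 0, 0, 0])

```text
t: 1.87
tool_pos: [0.4838, -0.2781, 0.276]
orientation: [2.233, 2.208, -0.0]
force: [0.6, 0.2, -0.9]
opening: 0.0004
gripper_force: 0.0
```

```bash
sed -i 's/>190/>150/;s/>90)/>60)/' look.py; python3 look.py
```

```text
1.8667 [ 0.4838 -0.2781  0.276 ] [ 2.2332  2.2083 -0.0004] [ 0.596   0.2278 -0.9167] 0.00043047534717494194
scene (np.float64(1.81), np.float64(0.2805194805194805), np.int64(110))
top (np.float64(1.8), np.float64(0.7959183673469388), np.int64(560))
```

Emit:
play_rows(targets=[1, 0.5, 0, 0, 2, 1, 0, 0, 2.6, 1, 0, 0, 3.2, 1, 0, 0, 3.8, 1, 0, 0, 4.4, 1, 0, 0, 5, 1, 0, 0, 5.6, 1, 0, 0])

```text
t: 2.63
tool_pos: [0.4947, -0.2212, 0.2757]
orientation: [2.233, 2.21, 0.0]
force: [0.5, -1.4, 0.5]
opening: 0.0006
gripper_force: 0.6
```

```bash
python3 look.py
```

```text
2.6333 [ 0.4947 -0.2212  0.2757] [2.233  2.2098 0.0001] [ 0.4862 -1.364   0.5101] 0.0005663460018782483
scene (np.float64(1.61), np.float64(0.05525846702317291), np.int64(31))
top (np.float64(-0.02), np.float64(0.0), np.int64(0))
```

Emit:
play_rows(targets=[0.6, 0, 0, 0, 1.2, 0, 0, 0, 1.8, 0, 0, 0, 2.4, 0, 0, 0, 3.0, 0, 0, 0, 3.5, 0, 0, 0, 4.0, 0, 0, 0, 4.4, 0, 0, 0])

```text
t: 3.4
tool_pos: [0.4952, -0.1772, 0.2756]
orientation: [-2.233, -2.21, -0.0]
force: [0.4, 0.1, -0.2]
opening: 0.0003
gripper_force: 0.3
```

```bash
python3 look.py pics/b
```

```text
3.4 [ 0.4952 -0.1772  0.2756] [-2.2327 -2.2099 -0.0002] [ 0.3973  0.0549 -0.1501] 0.0003187564337259912
scene (np.float64(1.42), np.float64(0.2927170868347339), np.int64(258))
top (np.float64(-0.02), np.float64(0.0), np.int64(0))
```

View pics/bscene.png

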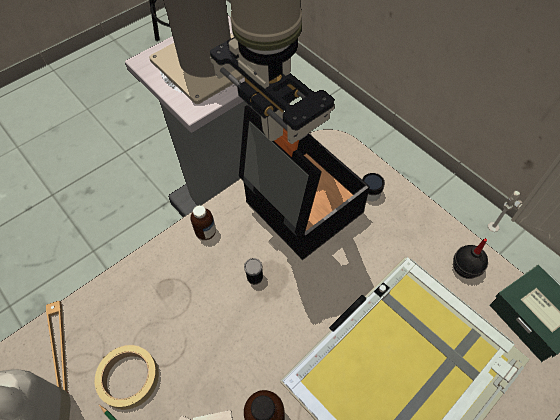

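Lid is now near 1.4 rad, forward of upright, finger at its back (≈(288,140)). A final nudge, then hop over to the front.

Emit:
play_rows(targets=[0.6, 0, 0, 0, 1.2, 0, 0, 0, 1.2, 0, -3, 0, 1.2, 0, -5, 0, 4, 0, -5, 0, 7.5, 0, -5, 0, 9.5, 0, -5, 0, 9.5, 0, -5, 0])

```text
t: 4.17
tool_pos: [0.4963, -0.0793, 0.3262]
orientation: [-2.229, -2.213, -0.003]
force: [-0.7, 0.2, 0.4]
opening: 0.0006
gripper_force: 0.0
```

```bash
python3 look.py
```

```text
4.1667 [ 0.4963 -0.0793  0.3262] [-2.2293 -2.213  -0.0027] [-0.7293  0.1887  0.3623] 0.0006375555283517967
scene (np.float64(1.27), np.float64(0.740983606557377), np.int64(871))
top (np.float64(1.29), np.float64(0.5248796147672552), np.int64(368))
```

Emit:
play_rows(targets=[0, 0, 4, 0, 0, 0, 8, 0, -1, 0, 9, 0, -2, 0, 9, 0, -2.5, 0, 9, 0, -2.5, 0, 9, 0])

```text
t: 4.77
tool_pos: [0.497, -0.1104, 0.2383]
orientation: [2.233, 2.205, 0.002]
force: [-0.6, -0.6, 1.4]
opening: 0.0003
gripper_force: 0.0
```

```bash
python3 look.py
```

```text
4.7667 [ 0.497  -0.1104  0.2383] [2.2333 2.2049 0.0017] [-0.5662 -0.5503  1.3835] 0.0003439781270015268
scene (np.float64(1.21), np.float64(0.7311715481171548), np.int64(895))
top (np.float64(1.29), np.float64(0.001718213058419244), np.int64(1))
```

Emit:
play_rows(targets=[0, 0, 0, 0, 0, 0, 0, 0, 0, 0, 0, 0, 0, 0, 0, 0])

```text
t: 5.2
tool_pos: [0.4962, -0.1076, 0.2361]
orientation: [2.232, 2.21, 0.001]
force: [0.3, 0.6, 0.4]
opening: 0.0007
gripper_force: 0.3
```

```bash
python3 look.py
```

```text
5.2 [ 0.4962 -0.1076  0.2361] [2.2321 2.21   0.0007] [0.2827 0.5847 0.3846] 0.0007281600804521968
scene (np.float64(1.18), np.float64(0.7237394957983193), np.int64(899))
top (np.float64(1.28), np.float64(0.006622516556291391), np.int64(4))
```

Emit:
play_rows(targets=[0, 0, 0, 0, 0, 0, 0, 0, 0, 0, 0, 0])

```text
t: 5.55
tool_pos: [0.496, -0.1077, 0.2357]
orientation: [-2.233, -2.21, -0.0]
force: [-0.1, 1.2, 0.5]
opening: 0.0004
gripper_force: 0.7
```

```bash
python3 look.py pics/c
```

```text
5.55 [ 0.496  -0.1077  0.2357] [-2.2328 -2.2099 -0.0003] [-0.068   1.1907  0.5379] 0.00041327149740620904
scene (np.float64(1.18), np.float64(0.7174139728884255), np.int64(905))
top (np.float64(-0.02), np.float64(0.0), np.int64(0))
```

View pics/cscene.png

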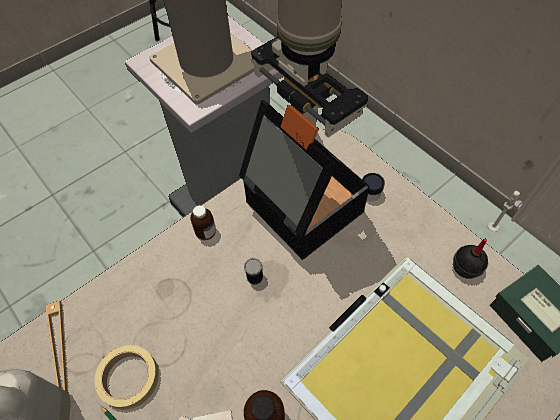

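Caught: finger in front of the tongue (≈(300,125)), lid steady at ~1.18 rad with ~1 N. Now lower along the arc.

Emit:
play_rows(targets=[0.2, 0, 0.05, 0, 0.45, 0, 0.1, 0, 0.7, 0, 0.15, 0, 0.9, 0, 0.2, 0, 1.15, 0, 0.25, 0, 1.35, 0, 0.3, 0, 1.6, 0, 0.35, 0, 1.8, 0, 0.45, 0])

```text
t: 6.32
tool_pos: [0.4962, -0.0896, 0.2312]
orientation: [2.233, 2.21, 0.0]
force: [-0.5, 0.6, -0.6]
opening: 0.0004
gripper_force: 0.1
```

```bash
python3 look.py
```

```text
6.3167 [ 0.4962 -0.0896  0.2312] [2.2329 2.2098 0.0002] [-0.4554  0.5774 -0.5923] 0.0003939150696997669
scene (np.float64(1.08), np.float64(0.7159090909090909), np.int64(918))
top (np.float64(1.1300000000000001), np.float64(0.019580419580419582), np.int64(14))
```

Emit:
play_rows(targets=[0.25, 0, 0.1, 0, 0.5, 0, 0.2, 0, 0.75, 0, 0.3, 0, 1.0, 0, 0.4, 0, 1.25, 0, 0.5, 0, 1.5, 0, 0.6, 0, 1.75, 0, 0.75, 0, 2.0, 0, 0.85, 0])

```text
t: 7.08
tool_pos: [0.4963, -0.0696, 0.2224]
orientation: [-2.233, -2.21, 0.0]
force: [0.4, -1.3, -0.7]
opening: 0.0006
gripper_force: 0.1
```

Emit:
play_rows(targets=[0.25, 0, 0.1, 0, 0.5, 0, 0.25, 0, 0.75, 0, 0.4, 0, 1.0, 0, 0.55, 0, 1.2, 0, 0.7, 0, 1.45, 0, 0.8, 0, 1.65, 0, 0.95, 0, 1.85, 0, 1.1, 0])

```text
t: 7.75
tool_pos: [0.4965, -0.0512, 0.2115]
orientation: [2.233, 2.21, 0.0]
force: [-0.7, 0.6, -0.2]
opening: 0.0005
gripper_force: 0.2
```

```bash
python3 look.py
```

```text
7.75 [ 0.4965 -0.0512  0.2115] [2.2331 2.2097 0.0001] [-0.6779  0.609  -0.1647] 0.0005302792249459924
scene (np.float64(0.85), np.float64(0.685890834191555), np.int64(918))
top (np.float64(0.92), np.float64(0.7045177045177046), np.int64(584))
```

Emit:
play_rows(targets=[0.22, 0, 0.15, 0, 0.45, 0, 0.3, 0, 0.67, 0, 0.45, 0, 0.9, 0, 0.6, 0, 1.1, 0, 0.75, 0, 1.33, 0, 0.9, 0, 1.55, 0, 1.1, 0, 1.77, 0, 1.25, 0])

```text
t: 8.52
tool_pos: [0.4966, -0.0334, 0.1988]
orientation: [-2.233, -2.21, 0.0]
force: [-0.2, 0.5, -0.9]
opening: 0.0008
gripper_force: 0.2
```

Emit:
play_rows(targets=[0.19, 0, 0.19, 0, 0.38, 0, 0.38, 0, 0.56, 0, 0.57, 0, 0.75, 0, 0.75, 0, 0.93, 0, 0.93, 0, 1.1, 0, 1.12, 0, 1.27, 0, 1.3, 0, 1.43, 0, 1.5, 0])

```text
t: 9.18
tool_pos: [0.4969, -0.0192, 0.184]
orientation: [-2.233, -2.21, -0.0]
force: [0.1, 0.1, -0.4]
opening: 0.0006
gripper_force: 0.3
```

```bash
python3 look.py pics/d
```

```text
9.1833 [ 0.4969 -0.0192  0.184 ] [-2.2331 -2.2097 -0.0001] [ 0.0993  0.1027 -0.3925] 0.0005739771698000723
scene (np.float64(0.59), np.float64(0.6812570145903479), np.int64(857))
top (np.float64(0.72), np.float64(0.7793939393939394), np.int64(663))
```

View pics/dscene.png

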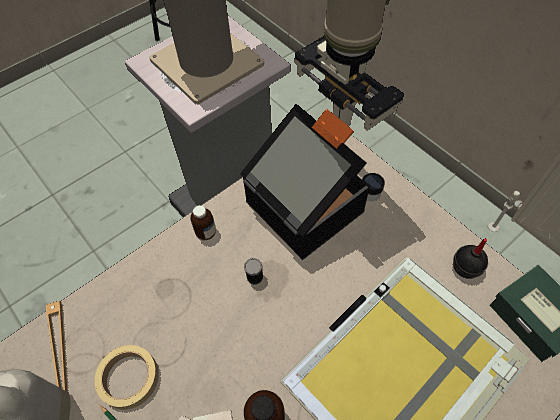

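Lid ~0.6 rad resting on the finger at (340,125).

Emit:
play_rows(targets=[0, 0, 0, 0, 0, 0, 0, 0, 0, 0, 0, 0, 0, 0, 0, 0])

```text
t: 9.62
tool_pos: [0.4968, -0.0194, 0.1842]
orientation: [-2.233, -2.21, -0.0]
force: [-0.9, 2.1, -0.9]
opening: 0.0005
gripper_force: 1.0
```

```bash
python3 look.py
```

```text
9.6167 [ 0.4968 -0.0194  0.1842] [-2.2331 -2.2096 -0.0001] [-0.9174  2.1413 -0.8809] 0.000470677129151846
scene (np.float64(0.59), np.float64(0.679372197309417), np.int64(857))
top (np.float64(0.72), np.float64(0.8666666666666667), np.int64(763))
```

Emit:
play_rows(targets=[0.14, 0, 0.21, 0, 0.27, 0, 0.42, 0, 0.4, 0, 0.63, 0, 0.53, 0, 0.84, 0, 0.66, 0, 1.05, 0, 0.78, 0, 1.27, 0, 0.9, 0, 1.48, 0, 1.01, 0, 1.7, 0])

```text
t: 10.38
tool_pos: [0.497, -0.0091, 0.1669]
orientation: [2.233, 2.21, 0.0]
force: [0.6, 2.8, 0.5]
opening: 0.0002
gripper_force: 1.0
```

```bash
python3 look.py
```

```text
10.3833 [ 0.497  -0.0091  0.1669] [2.2329 2.2098 0.0002] [0.5985 2.7812 0.5407] 0.0002116129708688981
scene (np.float64(0.45999999999999996), np.float64(0.6854460093896714), np.int64(813))
top (np.float64(0.65), np.float64(0.8335273573923166), np.int64(743))
```

```bash
cat > look2.py <<'E'
from look import *
from scipy.optimize import minimize
def run():
    P=[]
    for n in ("scene","top"):
        c=cam(n); P.append((c,orange(c)))
    def mk(c,p):
        k=np.zeros((420,560),np.uint8); q=[proj(c,lidpt([p[0],p[1],-.012,p[2]],(x,y,z))) for x in(-.035,.035) for y in(.172,.2) for z in(0,.008)]
        cv2.fillConvexPoly(k,cv2.convexHull(np.int32(np.round(np.array(q)*16))),1,shift=4); return k>0
    def cost(p):
        t=0
        for c,m in P:
            k=mk(c,p); w=cv2.dilate(k.astype(np.uint8),np.ones((13,13)))>0
            mm=m&w; t-=(mm&k).sum()/(mm|k).sum()
        return t
    best=min(((cost((x,y,a)),x,y,a) for x in np.arange(.496,.512,.004) for y in np.arange(-.124,-.099,.003) for a in np.arange(0,.9,.03)))
    r=minimize(cost,best[1:],method="Nelder-Mead",options=dict(initial_simplex=np.array(best[1:])+np.array([[0,0,0],[.003,0,0],[0,.003,0],[0,0,.03]])))
    print(r.x,r.fun)
run()
E
sed -i 's/^run()/if __name__=="__main__": run()/' look2.py; python3 look2.py
```

```text
[ 0.5036 -0.1245  0.4787] -1.4067091541135572
```

Emit:
play_rows(targets=[0.11, 0, 0.23, 0, 0.22, 0, 0.45, 0, 0.33, 0, 0.68, 0, 0.43, 0, 0.9, 0, 0.53, 0, 1.13, 0, 0.63, 0, 1.36, 0, 0.72, 0, 1.59, 0, 0.81, 0, 1.82, 0])

```text
t: 11.25
tool_pos: [0.4971, -0.0008, 0.1487]
orientation: [-2.233, -2.21, -0.001]
force: [-0.1, 4.9, 0.3]
opening: 0.0003
gripper_force: 2.7
```

```bash
python3 look.py; python3 look2.py
```

```text
11.25 [ 0.4971 -0.0008  0.1487] [-2.2326 -2.2098 -0.0007] [-0.0952  4.9366  0.2964] 0.00032569834911032775
scene (np.float64(0.37), np.float64(0.6398046398046398), np.int64(711))
top (np.float64(0.6), np.float64(0.7458823529411764), np.int64(669))
[ 0.5024 -0.1239  0.4102] -1.4051586889814556
```

Emit:
play_rows(targets=[0.08, 0, 0.15, 0, 0.16, 0, 0.32, 0, 0.24, 0, 0.5, 0, 0.32, 0, 0.68, 0, 0.4, 0, 0.86, 0, 0.47, 0, 1.04, 0, 0.54, 0, 1.22, 0, 0.61, 0, 1.4, 0])

```text
t: 12.12
tool_pos: [0.497, 0.0046, 0.1346]
orientation: [2.233, 2.209, -0.001]
force: [-0.2, 0.9, -0.8]
opening: 0.0004
gripper_force: 0.5
```

```bash
python3 look.py; python3 look2.py
```

```text
12.1167 [0.497  0.0046 0.1346] [ 2.2332  2.2095 -0.0009] [-0.2423  0.8665 -0.8237] 0.0004253768368638915
scene (np.float64(0.3), np.float64(0.6176084099868594), np.int64(649))
top (np.float64(0.36), np.float64(0.5), np.int64(380))
[ 0.5142 -0.118   0.4541] -1.2668018627009163
```

Emit:
play_rows(targets=[0, 0, 0, 0, 0, 0, 0, 0, 0, 0, 0, 0])

```text
t: 12.57
tool_pos: [0.497, 0.0048, 0.135]
orientation: [-2.233, -2.21, 0.0]
force: [-0.2, 1.8, -0.6]
opening: 0.0003
gripper_force: 0.8
```

```bash
python3 look.py
```

```text
12.5667 [0.497  0.0048 0.135 ] [-2.2331 -2.2096  0.0003] [-0.2042  1.8236 -0.6421] 0.00032251895264862653
scene (np.float64(0.27999999999999997), np.float64(0.6356382978723404), np.int64(636))
top (np.float64(0.57), np.float64(0.6483001172332943), np.int64(578))
```

Emit:
play_rows(targets=[0.05, 0, 0.15, 0, 0.1, 0, 0.31, 0, 0.15, 0, 0.47, 0, 0.2, 0, 0.63, 0, 0.24, 0, 0.79, 0, 0.28, 0, 0.95, 0, 0.32, 0, 1.1, 0, 0.36, 0, 1.25, 0])

```text
t: 13.33
tool_pos: [0.4972, 0.0085, 0.1223]
orientation: [2.233, 2.21, 0.0]
force: [0.4, 1.6, -1.3]
opening: 0.0002
gripper_force: 0.6
```

```bash
python3 look.py
```

```text
13.3333 [0.4972 0.0085 0.1223] [2.233  2.2097 0.0001] [ 0.397   1.596  -1.3023] 0.0001626858407423822
scene (np.float64(0.24000000000000002), np.float64(0.605191256830601), np.int64(602))
top (np.float64(0.53), np.float64(0.55), np.int64(456))
```

Emit:
play_rows(targets=[0.03, 0, 0.16, 0, 0.06, 0, 0.33, 0, 0.1, 0, 0.5, 0, 0.13, 0, 0.67, 0, 0.16, 0, 0.84, 0, 0.19, 0, 1.01, 0, 0.22, 0, 1.18, 0, 0.24, 0, 1.35, 0])

```text
t: 14.1
tool_pos: [0.4971, 0.0112, 0.1087]
orientation: [-2.233, -2.209, -0.0]
force: [-1.1, 5.7, 0.3]
opening: 0.0002
gripper_force: 2.8
```

```bash
python3 look.py
```

```text
14.1 [0.4971 0.0112 0.1087] [-2.2326 -2.2095 -0.0004] [-1.0981  5.6789  0.258 ] 0.00021525570866700238
scene (np.float64(0.17), np.float64(0.6198830409356725), np.int64(547))
top (np.float64(0.53), np.float64(0.5006226650062267), np.int64(421))
```

Emit:
play_rows(targets=[0.03, 0, 0.16, 0, 0.06, 0, 0.33, 0, 0.09, 0, 0.5, 0, 0.12, 0, 0.67, 0, 0.14, 0, 0.84, 0, 0.16, 0, 1.01, 0, 0.18, 0, 1.18, 0, 0.2, 0, 1.35, 0])

```text
t: 14.87
tool_pos: [0.4971, 0.0131, 0.0952]
orientation: [-2.233, -2.21, -0.0]
force: [-1.2, 5.1, -0.4]
opening: 0.0003
gripper_force: 2.6
```

```bash
python3 look.py
```

```text
14.8667 [0.4971 0.0131 0.0952] [-2.2328 -2.2096 -0.0002] [-1.1749  5.0549 -0.4214] 0.00033731763066039127
scene (np.float64(0.09), np.float64(0.6050670640834576), np.int64(534))
top (np.float64(0.55), np.float64(0.45102781136638453), np.int64(401))
```

Emit:
play_rows(targets=[0.015, 0, 0.13, 0, 0.03, 0, 0.26, 0, 0.04, 0, 0.4, 0, 0.05, 0, 0.54, 0, 0.06, 0, 0.68, 0, 0.07, 0, 0.82, 0, 0.08, 0, 0.96, 0, 0.08, 0, 1.1, 0])

```text
t: 15.63
tool_pos: [0.4971, 0.0139, 0.0842]
orientation: [-2.233, -2.21, -0.0]
force: [0.1, 5.6, 0.1]
opening: 0.0006
gripper_force: 2.8
```

```bash
python3 look.py
```

```text
15.6333 [0.4971 0.0139 0.0842] [-2.2327 -2.2095 -0.0002] [0.1266 5.5583 0.0928] 0.0006463443114973855
scene (np.float64(0.039999999999999994), np.float64(0.6666666666666666), np.int64(540))
top (np.float64(0.53), np.float64(0.43031784841075793), np.int64(386))
```

Run:
```python
from look import *
F=[]
for i in range(5):
    a=ang("scene","pics/e.png"); F.append(np.r_[read_state()["force"],read_state()["wrist_torque"],a[0]])
print(np.mean(F,0),np.std(F,0))
im=cv2.imread("pics/e.png")[110:270,230:420]; cv2.imwrite("pics/e_c.png",cv2.resize(im,None,fx=3.7,fy=3.7,interpolation=cv2.INTER_CUBIC))
```

```text
[-0.3666  5.711  -1.8194  0.8634 -0.0177 -0.005   0.04  ] [0.6003 0.4608 0.3516 0.0208 0.0335 0.0091 0.    ]
```

View pics/e_c.png

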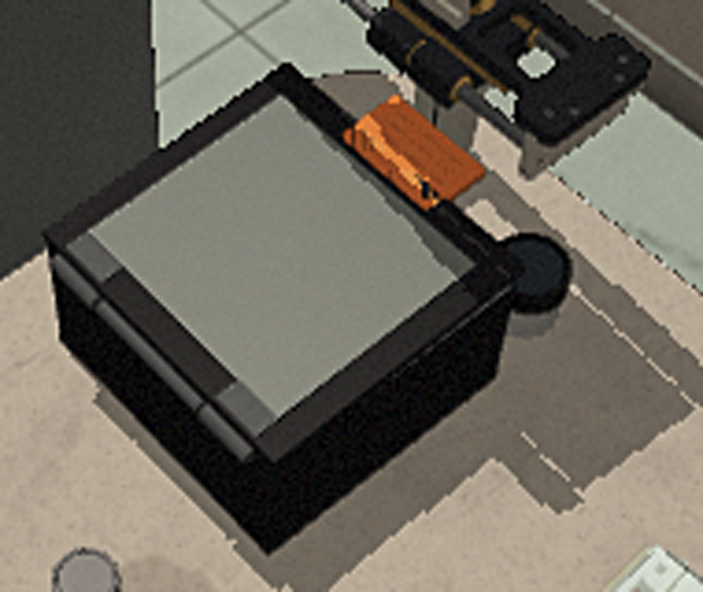

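Nearly level, held by finger (Fz −1.8 N); gap still visible at the tongue end. Finish slowly.

Emit:
play_rows(targets=[0, 0, 0.1, 0, 0, 0, 0.2, 0, 0.01, 0, 0.3, 0, 0.01, 0, 0.4, 0, 0.01, 0, 0.5, 0, 0.02, 0, 0.6, 0, 0.02, 0, 0.7, 0, 0.02, 0, 0.8, 0])

```text
t: 16.65
tool_pos: [0.4971, 0.0142, 0.0761]
orientation: [-2.233, -2.21, -0.0]
force: [-0.7, 7.0, -0.9]
opening: 0.0006
gripper_force: 2.9
```

```bash
cat > f.py <<'E'
from look import *
F=[]
for i in range(4):
    a=ang("scene","pics/e.png"); F.append(np.r_[read_state()["force"],read_state()["tool_pos"],a[0]])
print(np.mean(F,0))
E
python3 f.py
```

```text
[-0.1458  6.2548 -1.9183  0.4971  0.0142  0.076   0.0025]
```

Emit:
play_rows(targets=[0, 0, 0.06, 0, 0, 0, 0.12, 0, 0, 0, 0.18, 0, 0, 0, 0.24, 0, 0, 0, 0.3, 0])

```text
t: 17.27
tool_pos: [0.498, 0.0142, 0.0742]
orientation: [2.232, 2.209, 0.002]
force: [-1.5, 6.6, 4.7]
opening: 0.0005
gripper_force: 3.1
```

```bash
python3 f.py
```

```text
[-0.9544  5.9327  3.0204  0.498   0.0142  0.0741 -0.015 ]
```

Fz flipped to +3 N: the lid is on the rim. Retract outward, then up.

Emit:
play_rows(targets=[0.5, 0, 0, 0, 1.5, 0, 0, 0, 3, 0, 0, 0, 5, 0, 0, 0, 5, 0, -3, 0, 5, 0, -7, 0, 5, 0, -11, 0, 5, 0, -15, 0])

```text
t: 18.13
tool_pos: [0.4972, 0.0642, 0.2248]
orientation: [2.233, 2.21, -0.002]
force: [0.7, 1.1, 0.6]
opening: 0.0005
gripper_force: 0.0
```

Emit:
play_rows(targets=[0, 0, 0, 0, 0, 0, 0, 0, 0, 0, 0, 0, 0, 0, 0, 0])

```text
t: 18.47
tool_pos: [0.4968, 0.064, 0.2216]
orientation: [-2.232, -2.208, 0.003]
force: [-0.3, -0.6, -0.1]
opening: 0.0008
gripper_force: 0.0
```

```bash
python3 f.py; python3 -c "
import cv2
im=cv2.imread('pics/e.png')[110:290,180:420]; cv2.imwrite('pics/g.png',cv2.resize(im,None,fx=3.3,fy=3.3,interpolation=cv2.INTER_CUBIC))"
```

```text
[ 0.2714 -0.1083  0.0532  0.4968  0.0639  0.2215 -0.    ]
```

View pics/g.png

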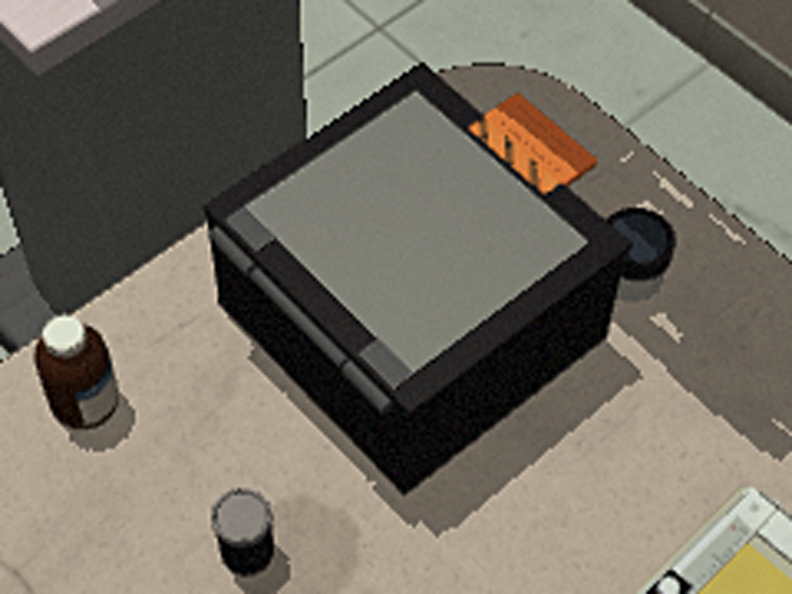

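The lid is shut flat, the bystanders stand where they were, and the hand is clear.

```bash
python3 -c "
from plant import workorder
print(workorder.close_job())"
```

```text
the job is handed in; nothing more can be done
None
```

The lid was tipped forward, caught at about 1.18 rad, lowered slowly to fully shut and the hand taken clear, bystanders unmoved; because the tool only points straight down, the finger held the tongue by its front edge (at most 7 N of inward push), not from directly underneath.

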